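Slide the drip tray home under the wine dispenser

ROBOT

A 7-joint arm with a two-finger parallel gripper is mounted at the origin on the work surface. World frame = base frame: x ahead of the robot, y to its left, z up, the work surface at z = 0. Lengths are in m, angles in rad, forces in N, time in s.
With the tool pointing down it reaches from about 0.4 to 0.925 m from the base axis. Payload 5.6 kg.
Tool frame: the origin (TCP) lies on the centre line of the jaws, within the pads' length; the fingertips stand 11 mm ahead of it and the grasp point (between the pads) lies 8 mm behind it; z points along the fingers, y is the line along which they close (so a half turn about z gives the same grasp; the last joint's range is limited). The gripper opens to 85 mm and grips with 20 to 120 N. Pads are 22 mm wide; open, the fingers measure 114 mm over their backs; the gripper's body (76 mm by 85 mm) begins 54 mm behind the grasp point. The pads swing forward as they close: fully open they stand 13 mm farther back than shut.
Start: joints at [1.11, 0.468, -0.012, 1.603, 0.006, 1.071, -0.056], TCP at [0.264, -0.594, 0.242] pointing down, gripper open.
Joint ranges: [-2.53, 2.53], [-0.31, 2.02], [-1.57, 1.55], [0.28, 2.44], [-1.29, 4.43], [0.15, 1.84], [-2.92, 2.92]. Speed limits (rad/s): [2.57, 2.57, 3.14, 3.14, 3.14, 3.14, 3.14].

INTERFACE

Orientations are given as a rotation vector (axis times angle).
In Python, from bench import bot gives the robot as it stands. The module is installed in compiled form; this text tells all that it offers.
- The arm moves only by the tool apply_moves, never from a script. Its argument "commands" is a list of rows, each an object of numbers: "dx", "dy", "dz": the shift along the tool's x, y, z in m; "spin": the turn about the tool's z in rad; "fingers": the closure in counts, from 0 (fully open) to 255 (shut). In form: [{"dx": .., "dy": .., "dz": .., "spin": .., "fingers": ..}, ...]. A call has 1 to 5 rows; each row shifts and turns the commanded pose from where the row before left it, along the tool's axes as they then stand; what a row does not reach is not made up. A row lasts 1/12 s, in which the tool goes at most 41.7 mm and 7.16 degrees, less where a joint would pass 70% of its speed; a pose out of reach is approached as far as the arm can. A call with a gripper value outside its range is refused whole. The fingers move at their own pace and stop on an object; the grip force is fixed at half the most. Time passes only in rows, so rows that do not move let the fingers close. It gives the time, the measured TCP pose, the force, the opening and the grip force at its end, in the units of the state.
- bot.observe(): the state, without advancing time (a new reading comes with each control period).
- bot.read_camera(name): name is "side" or "top" or "wrist"; returns a dict with "img" (420x560x3 uint8, red, green, blue), "vfov" (degrees; the focal length in pixels is half the picture's height over the tangent of half this angle, whatever the lens; pixels are square), "cx", "cy" (the principal point, pixels), "cam_to_world" (4x4, takes a point from camera to world coordinates). Camera axes: x right, y down, z forward; pixel columns grow to the right and rows downward; lengths in m; the calibration is good to about 2 mm. A picture is of the moment at which its call begins. There is no depth.
- bot.hand_in(): hands the job in; it is judged then, once.
The state is a dict: "time": time; "qpos": joint angles; "dq": joint speeds; "tau": joint torques, N m; "ee_pos": TCP position; "eef_rot": TCP orientation; "force": force on the tool from outside, world axes, zero at the start; "moment": the same for the moment, N m; "opening": finger opening in m; "gripper_force": force on a finger pad.
Only numpy, scipy, OpenCV 4.12 (cv2) and the standard library are available. Lean on these libraries where they do the work, as an engineer would, in place of code of your own. Each camera call takes 0.05 s, during which the arm holds its last target. There are 200 camera calls.

TASK

Take the stainless drip tray by its fin, slide it along the counter into the bay under the wine dispenser's deck, nose first, and ease it in until it is fully home against the end stop, then let go. The guides inside cannot be seen: let them line the tray up by feel and never force it, and leave the glasses, bottles and other things on the counter alone.

Things in the scene. Friction and masses are not known exactly. Their poses are not given: they have to be found in the camera images.
- tray: Loose stainless drip tray, about 350 g: open shallow tray 150 mm long (x), 110 wide (y), 22 high, walls 3. Origin: centre of its underside; +x points to its nose, the plain end that enters the bay. A flat upright fin stands out of the middle of its -x end. It starts flat on the counter outside the bay, nose roughly towards it.
- tray_fin (a point): Point on the tray's fin to pinch across its thickness: 120 mm behind the tray's origin (-x), 30 mm up; axes as the tray's. The fin is 12 mm thick (y), runs from x = -75 to -145 mm of the tray, underside 4 mm and top 44 mm above the counter.
- tray_nose (a point): Middle of the tray's nose (leading end wall), 75 mm ahead (+x) of the tray's origin, 11 mm up; axes as the tray's.
- dispenser: Fixed two-tap wine dispenser. Origin: on the counter, middle of the bay's mouth; +x points straight into the bay, y across it, z up. Steel foot 196 mm wide, x 0 to 190 mm, deck underside 50, top 62 mm high; tower behind, x 180 to 270, 280 mm high, taps reach out to x = 142 above 155 mm height. Mouth 168 mm wide; the bay has no floor: the tray slides on the counter.
- bay_guides (a point): Nominal middle of the two hidden rigid guide walls under the deck, 95 mm inside the mouth. They are parallel to the dispenser's x, 113 mm apart, x = 40 to 150 mm, with a funnel ahead (x 10 to 40) 145 mm wide at its mouth. Guides and funnel together are really clamped up to 8 mm to either side of this point, unseen.
- bay_end (a point): Nominal place of the rigid end stop's face, 154 mm inside the mouth; really up to 8 mm nearer or farther along x, unseen: only feel tells. Nowhere may the tray or robot press on the dispenser with more than 25 N.
- plunger (a joint): Small sensing plunger in the end stop that the tray's nose pushes in (about 1.5 N of friction, no spring): 0 as found, standing 7 mm proud of the stop; 0.007 m when the tray is fully home against the stop. It stays where it is pushed.
- bottle_a: Bystander: upright green wine bottle, 74 mm across, 290 mm high. Origin: centre of its underside.
- bottle_b: Bystander: upright amber wine bottle, 74 mm across, 290 mm high. Origin: centre of its underside.
- glass_a: Bystander: stemmed wine glass, 76 mm across, 175 mm high. Origin: centre of its foot.
- glass_b: Bystander: stemmed wine glass, 76 mm across, 175 mm high. Origin: centre of its foot.
- cork_bowl: Bystander: small white bowl, 80 mm across, 45 mm high. Origin: centre of its underside.
- brush: Bystander: small brush lying on the counter, 170 mm long. Origin: centre of its underside.
- tasting_cup: Bystander: blue tasting cup, 66 mm across, 50 mm high. Origin: centre of its underside.

How it is judged:
On the way:
1. the tray's nose is inside the mouth of the bay, tray flat, plunger not yet touched (x of tray_nose in the frame of dispenser above 0.012 m and value of joint plunger below 0.002 m and angle between tray's own z axis and vertical below 0.15 rad), for 0.1 s.
At the end, for the whole second after the job is handed in: The tray lies flat (within 0.04 rad, underside within 5 mm of the counter) and at rest inside the bay, nose first, its x axis within 0.06 rad of the dispenser's, its nose at least 140 mm inside the mouth, and it holds the plunger at least 4.5 mm in (value of joint plunger above 0.0045 m and x of tray_nose in the frame of dispenser above 0.14 m and horizontal distance between tray_nose and dispenser below 0.172 m and angle between the x axis of tray and the x axis of dispenser, either way round below 0.06 rad and angle between tray's own z axis and vertical below 0.04 rad and height (world z) of tray below 0.005 m and linear speed of tray below 0.02 m/s); the robot touches nothing.
It fails at once if the tray is pressed against the dispenser with more than 25 N (contact force between tray and dispenser above 25 N).
It fails at once if the robot pushes against the dispenser with more than 25 N (contact force between the arm and dispenser above 25 N).
It fails at once if a bottle, glass, bowl, cup or the brush is shifted by more than 20 mm (distance of any of bottle_a, bottle_b, glass_a, glass_b, cork_bowl, brush, tasting_cup from where it was at the start of the episode above 0.02 m).
It fails at once if a bottle, glass, bowl or cup is knocked over (angle between any of bottle_a, bottle_b, glass_a, glass_b, cork_bowl, tasting_cup's own z axis and vertical above 0.5 rad).
It also fails if it takes over 72 s, if anything falls off the work surface, if the arm or the gripper's body presses on something with over 40 N, if the wrist force passes 120 N, or if a joint passes its speed limit or range.

## Working session

There is one attempt and no reset: what is moved stays moved. The work goes in short steps, Python scripts to look and compute and a tool call to move; the robot and the scene stay as the last step left them, time stands still between calls to the robot, and variables do not carry over. Pictures are saved under pics/ and viewed, at most 10 in all, crops included, and the job is handed in when it is done.

Besides the shell and the picture viewer there is one more tool, called after ">>>" by a JSON object that holds its "api" and its "payload", one argument or row to a line. apply_moves: Moves the arm, as the interface text tells. Its arguments: {"type":"object","properties":{"commands":{"type":"array","items":{"type":"object","properties":{"dx":{"type":"number"},"dy":{"type":"number"},"dz":{"type":"number"},"spin":{"type":"number"},"fingers":{"type":"number"}}}}},"required":["commands"]}

```bash
mkdir -p pics; cat > h.py <<'E'
from bench import bot
import numpy as np, cv2
from scipy.spatial.transform import Rotation as R
def snap(n,f):
    c=bot.read_camera(n); cv2.imwrite('pics/'+f,c['img'][:,:,::-1]); np.savez('pics/'+f+'.npz',**c); return c
def load(f): return dict(np.load('pics/'+f+'.npz'))
def ray(c,u,v,z):
    f=c['img'].shape[0]/2/np.tan(np.radians(float(c['vfov']))/2)
    T=c['cam_to_world']; d=T[:3,:3]@np.array([(u-c['cx'])/f,(v-c['cy'])/f,1]); o=T[:3,3]
    return o+d*(z-o[2])/d[2]
E
python3 - <<'E'
from h import *
print(bot.observe())
for n in('side','top'):
    c=snap(n,n+'1.png'); print(n,c['vfov'],c['cx'],c['cy'],c['cam_to_world'].round(3).tolist())
E
```

```text
{'time': 0.0, 'qpos': array([ 1.10998051,  0.46839561, -0.01157918,  1.60366824,  0.0059773 ,
        1.07138888, -0.05629985]), 'dq': array([-0.00068367, -0.00137298,  0.00056809, -0.0002276 , -0.00027923,
       -0.00072144,  0.00039861]), 'tau': array([-7.26529288e-04, -5.32381511e+01,  2.18223355e-02, -2.51303923e+01,
        1.15767267e-02,  7.75711262e-03,  8.42924322e-06]), 'ee_pos': array([ 0.26345044, -0.59360531,  0.24130787]), 'eef_rot': array([-3.07159941e+00, -6.51028788e-01,  7.73260601e-04]), 'force': array([ 0.43196506, -0.2260805 ,  0.04675952]), 'moment': array([ 0.08883267, -0.00078477, -0.01944497]), 'gripper_force': 0.0, 'opening': 0.08560658838550776}
side 45.581179005796116 276.81923023206974 211.90939952744935 [[-0.472, -0.674, 0.568, -0.159], [-0.882, 0.366, -0.298, 0.376], [-0.007, -0.642, -0.767, 1.006], [0.0, 0.0, 0.0, 1.0]]
top 46.82960521367812 279.1704931133441 211.50159226586982 [[-0.028, -0.995, 0.093, 0.418], [-1.0, 0.027, -0.006, 0.02], [0.003, -0.093, -0.996, 1.432], [0.0, 0.0, 0.0, 1.0]]
```

View pics/top1.png

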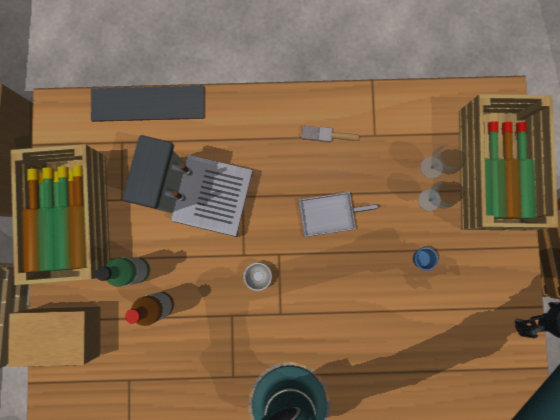

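View pics/side1.png

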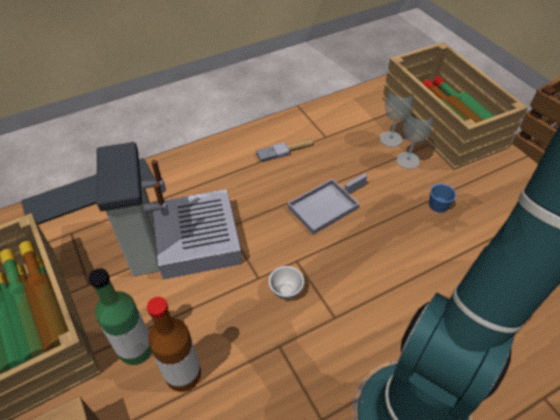

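The top view shows the tray at about (327,214) with its fin tip near (379,207). The deck's front edge runs from (253,168) to (240,236), and the glasses, cup and bowl are clear of the direct path. Next I'll enlarge the middle to pick edges.

```bash
python3 - <<'E'
from h import *
c=load('top1.png'); im=cv2.imread('pics/top1.png')
cv2.imwrite('pics/crop1.png',cv2.resize(im[140:260,165:390],None,fx=3.5,fy=3.5,interpolation=cv2.INTER_CUBIC))
hsv=cv2.cvtColor(im,cv2.COLOR_BGR2HSV)
m=((hsv[...,1]<70)&(hsv[...,2]>80)).astype(np.uint8)
for n,b,z in(('tray',(292,185,390,245),.022),('deck',(165,145,262,245),.062)):
    k=np.zeros_like(m);k[b[1]:b[3],b[0]:b[2]]=m[b[1]:b[3],b[0]:b[2]]
    if n=='tray':k=cv2.morphologyEx(k,cv2.MORPH_OPEN,np.ones((13,13)))
    cs,_=cv2.findContours(k,0,1);q=max(cs,key=cv2.contourArea)
    r=cv2.minAreaRect(q);print(n,r)
    P=np.array([ray(c,*p,z)[:2] for p in cv2.boxPoints(r)]);print(P.round(4).tolist(),P.mean(0),[np.linalg.norm(P[i]-P[i-1]) for i in(1,2)],[np.arctan2(*(P[i]-P[i-1])[::-1]) for i in(1,2)])
for n,u,v,z in(('bowl',258,277,.02),('cup',426,258,.03),('glass',430,199,.1),('glassb',432,167,.1),('brush',330,134,.01)): print(n,ray(c,u,v,z)[:2].round(3))
E
```

```text
tray ((326.8121643066406, 213.97702026367188), (38.158843994140625, 52.351436614990234), 81.02737426757812)
[[0.5846, -0.0446], [0.6046, -0.1969], [0.4935, -0.2097], [0.4739, -0.0584]] [ 0.53913324 -0.12741493] [np.float64(0.15367097275250485), np.float64(0.11177901456765112)] [np.float64(-1.4404967708839505), np.float64(-3.0271022465753816)]
deck ((211.38235473632812, 194.97059631347656), (68.15251159667969, 69.12265014648438), 14.03624439239502)
[[0.5299, 0.3214], [0.7214, 0.2721], [0.6683, 0.0837], [0.478, 0.1353]] [0.59936905 0.20311563] [np.float64(0.19777114590681347), np.float64(0.1957478922549818)] [np.float64(-0.2518753167349357), np.float64(-1.845534847382159)]
bowl [0.362 0.078]
cup [ 0.403 -0.407]
glass [ 0.566 -0.406]
glassb [ 0.655 -0.417]
brush [ 0.78  -0.147]
```

View pics/crop1.png

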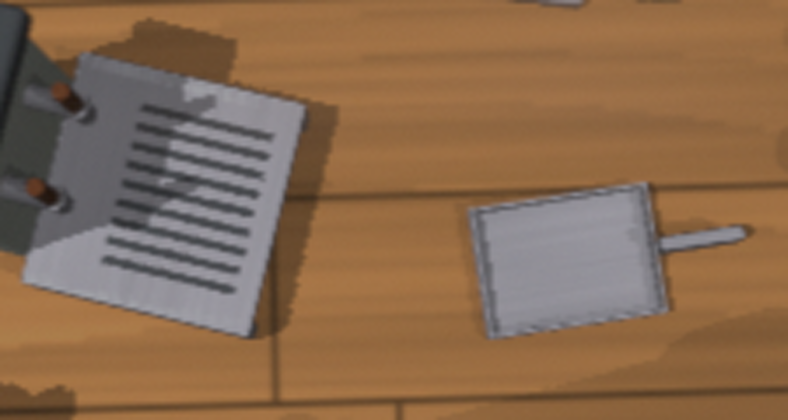

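The crop confirms the geometry: the deck's front corners are at full-image (252.7,169.4) and (237.3,236), and the fin points right of the tray. Tray yaw is about 1.697 and the bay axis about 1.30. I'll spin to line the jaws up with the fin.

>>> {"api": "apply_moves", "payload": {
  "commands": [
    {"spin":-0.12},
    {"spin":-0.12},
    {"spin":-0.12},
    {"spin":-0.12},
    {"spin":-0.12}
  ]
}}

```text
invalid input
```

>>> {"api": "apply_moves", "payload": {
  "commands": [
    {"spin":-0.12},
    {"spin":-0.12},
    {"spin":-0.12},
    {"spin":-0.12},
    {"spin":-0.12}
  ]
}}

```text
invalid input
```

>>> {"api": "apply_moves", "payload": {
  "commands": [
    {"spin":-0.08},
    {"dx":0},
    {"dx":0}
  ]
}}

```text
invalid input
```

```bash
cat >> h.py <<'E'
M=np.array([.573,.1095]); PSI=1.302
def st(goal=None):
    s=bot.observe(); T=R.from_rotvec(s['eef_rot']).as_matrix()
    print('t',round(s['time'],2),'p',s['ee_pos'].round(4),'yawx',round(np.arctan2(T[1,0],T[0,0]),4),'zt',T[:,2].round(3),'F',s['force'].round(2),'M',s['moment'].round(2),'op',round(s['opening'],4),'gf',round(s['gripper_force'],1))
    if goal is not None: print('tool delta',(T.T@(np.array(goal)-s['ee_pos'])).round(4))
    return s,T
E
python3 - <<'E'
from h import *
st((.554,-.2465,.242))
E
```

```text
t 0.1 p [ 0.2635 -0.5937  0.2414] yawx 0.4177 zt [-0.001  0.001 -1.   ] F [ 0.05 -0.06 -0.63] M [-0.03 -0.01 -0.01] op 0.0854 gf 0.0
tool delta [ 4.064e-01 -1.995e-01 -3.000e-04]
```

All five keys are apparently needed.

>>> {"api": "apply_moves", "payload": {
  "commands": [
    {"dx":0,"dy":0,"dz":0,"spin":-0.12,"fingers":0},
    {"dx":0,"dy":0,"dz":0,"spin":-0.12,"fingers":0},
    {"dx":0,"dy":0,"dz":0,"spin":-0.12,"fingers":0},
    {"dx":0,"dy":0,"dz":0,"spin":-0.12,"fingers":0},
    {"dx":0,"dy":0,"dz":0,"spin":-0.12,"fingers":0}
  ]
}}

```text
time: 0.52
ee_pos: [0.2635, -0.5938, 0.2417]
eef_rot: [-2.738, -1.538, 0.0]
force: [0.0, -0.6, 0.8]
opening: 0.085
gripper_force: 0.0
```

>>> {"api": "apply_moves", "payload": {
  "commands": [
    {"dx":0,"dy":0,"dz":0,"spin":-0.12,"fingers":0},
    {"dx":0,"dy":0,"dz":0,"spin":-0.12,"fingers":0},
    {"dx":0,"dy":0,"dz":0,"spin":-0.12,"fingers":0},
    {"dx":0,"dy":0,"dz":0,"spin":-0.12,"fingers":0},
    {"dx":0,"dy":0,"dz":0,"spin":-0.12,"fingers":0}
  ]
}}

```text
time: 0.93
ee_pos: [0.2635, -0.5938, 0.2417]
eef_rot: [-2.161, -2.279, -0.001]
force: [0.4, 0.1, 0.1]
opening: 0.0853
gripper_force: 0.0
```

>>> {"api": "apply_moves", "payload": {
  "commands": [
    {"dx":0,"dy":0,"dz":0,"spin":-0.08,"fingers":0},
    {"dx":0,"dy":0,"dz":0,"spin":0,"fingers":0}
  ]
}}

```text
time: 1.1
ee_pos: [0.2634, -0.5939, 0.2417]
eef_rot: [-2.073, -2.359, -0.001]
force: [-0.6, 0.5, 0.2]
opening: 0.0852
gripper_force: 0.0
```

```bash
python3 - <<'E'
from h import *
st((.554,-.2465,.242))
E
```

```text
t 1.1 p [ 0.2634 -0.5939  0.2417] yawx 1.6995 zt [-0.     0.001 -1.   ] F [-0.59  0.51  0.23] M [ 0.02 -0.    0.03] op 0.0852 gf 0.0
tool delta [ 0.3072  0.3328 -0.    ]
```

>>> {"api": "apply_moves", "payload": {
  "commands": [
    {"dx":0.025,"dy":0.027,"dz":0,"spin":0,"fingers":0},
    {"dx":0.025,"dy":0.027,"dz":0,"spin":0,"fingers":0},
    {"dx":0.025,"dy":0.027,"dz":0,"spin":0,"fingers":0},
    {"dx":0.025,"dy":0.027,"dz":0,"spin":0,"fingers":0},
    {"dx":0.025,"dy":0.027,"dz":0,"spin":0,"fingers":0}
  ]
}}

```text
time: 1.52
ee_pos: [0.3825, -0.4515, 0.2421]
eef_rot: [-2.08, -2.354, 0.0]
force: [1.0, -0.5, -0.1]
opening: 0.0853
gripper_force: 0.0
```

>>> {"api": "apply_moves", "payload": {
  "commands": [
    {"dx":0.025,"dy":0.027,"dz":0,"spin":0,"fingers":0},
    {"dx":0.025,"dy":0.027,"dz":0,"spin":0,"fingers":0},
    {"dx":0.025,"dy":0.027,"dz":0,"spin":0,"fingers":0},
    {"dx":0.025,"dy":0.027,"dz":0,"spin":0,"fingers":0},
    {"dx":0.025,"dy":0.027,"dz":0,"spin":0,"fingers":0}
  ]
}}

```text
time: 1.93
ee_pos: [0.5006, -0.3104, 0.2422]
eef_rot: [-2.079, -2.355, 0.0]
force: [0.4, -0.9, 1.3]
opening: 0.0853
gripper_force: 0.0
```

>>> {"api": "apply_moves", "payload": {
  "commands": [
    {"dx":0.025,"dy":0.027,"dz":0,"spin":0,"fingers":0},
    {"dx":0.025,"dy":0.027,"dz":0,"spin":0,"fingers":0},
    {"dx":0.007,"dy":0.009,"dz":0,"spin":0,"fingers":0},
    {"dx":0,"dy":0,"dz":0,"spin":0,"fingers":0}
  ]
}}

```text
time: 2.27
ee_pos: [0.5576, -0.2429, 0.2421]
eef_rot: [-2.07, -2.362, -0.004]
force: [-0.1, -1.3, 0.4]
opening: 0.0853
gripper_force: 0.0
```

```bash
python3 - <<'E'
from h import *
s,T=st((.554,-.2465,.023))
c=snap('wrist','w1.png')
# project fin point & tray predicted corners into wrist view
W=np.linalg.inv(c['cam_to_world']);f=210/np.tan(np.radians(c['vfov'])/2)
for p in((.554,-.2465,.044),(.5509,-.2217,.044),(.5572,-.2713,.044)):
    q=W[:3]@np.array([*p,1]);print(q[:2]/q[2]*f+[c['cx'],c['cy']])
E
```

```text
t 2.27 p [ 0.5576 -0.2429  0.2421] yawx 1.7026 zt [ 0.001  0.002 -1.   ] F [-0.08 -1.32  0.45] M [-0.06  0.03 -0.01] op 0.0853 gf 0.0
tool delta [-0.0036 -0.0043  0.2191]
[275.33876801 186.69727218]
[275.42060971 163.01195396]
[275.35317719 209.29450117]
```

View pics/w1.png

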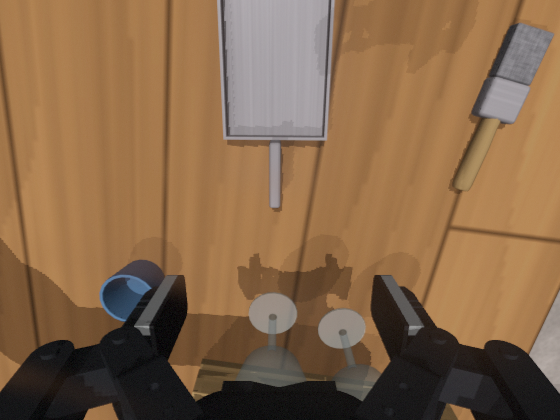

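The wrist view shows the fin from (275,141) to (275,208), as predicted, and the tray is aligned with the tool. I'll descend.

>>> {"api": "apply_moves", "payload": {
  "commands": [
    {"dx":-0.004,"dy":-0.004,"dz":0.035,"spin":0,"fingers":0},
    {"dx":0,"dy":0,"dz":0.04,"spin":0,"fingers":0},
    {"dx":0,"dy":0,"dz":0.04,"spin":0,"fingers":0},
    {"dx":0,"dy":0,"dz":0.04,"spin":0,"fingers":0},
    {"dx":0,"dy":0,"dz":0.02,"spin":0,"fingers":0}
  ]
}}

```text
time: 2.73
ee_pos: [0.5471, -0.2537, 0.0623]
eef_rot: [-2.078, -2.348, 0.006]
force: [-0.8, -0.1, -1.0]
opening: 0.085
gripper_force: 0.0
```

>>> {"api": "apply_moves", "payload": {
  "commands": [
    {"dx":0,"dy":0,"dz":0.02,"spin":0,"fingers":0},
    {"dx":0,"dy":0,"dz":0.014,"spin":0,"fingers":0},
    {"dx":0,"dy":0,"dz":0.008,"spin":0,"fingers":0},
    {"dx":0,"dy":0,"dz":0,"spin":0,"fingers":0}
  ]
}}

```text
time: 3.07
ee_pos: [0.5501, -0.2528, 0.0237]
eef_rot: [-2.077, -2.354, 0.003]
force: [0.1, 0.1, -0.2]
opening: 0.0853
gripper_force: 0.0
```

```bash
python3 - <<'E'
from h import *
st((.554,-.2465,.024))
E
```

```text
t 3.07 p [ 0.5501 -0.2528  0.0237] yawx 1.6956 zt [-0.003  0.    -1.   ] F [ 0.09  0.08 -0.16] M [-0.02 -0.   -0.01] op 0.0853 gf 0.0
tool delta [ 0.0058  0.0046 -0.0003]
```

>>> {"api": "apply_moves", "payload": {
  "commands": [
    {"dx":0.006,"dy":0.005,"dz":0,"spin":0,"fingers":0},
    {"dx":0,"dy":0,"dz":0,"spin":0,"fingers":150},
    {"dx":0,"dy":0,"dz":0,"spin":0,"fingers":190},
    {"dx":0,"dy":0,"dz":0,"spin":0,"fingers":230},
    {"dx":0,"dy":0,"dz":0,"spin":0,"fingers":255}
  ]
}}

```text
time: 3.48
ee_pos: [0.5563, -0.2456, 0.0261]
eef_rot: [2.075, 2.357, 0.0]
force: [0.2, 0.2, -0.8]
opening: 0.0385
gripper_force: 0.0
```

>>> {"api": "apply_moves", "payload": {
  "commands": [
    {"dx":0,"dy":0,"dz":0,"spin":0,"fingers":255},
    {"dx":0,"dy":0,"dz":0,"spin":0,"fingers":255},
    {"dx":0,"dy":0,"dz":0,"spin":0,"fingers":255},
    {"dx":0,"dy":0,"dz":0,"spin":0,"fingers":255},
    {"dx":0,"dy":0,"dz":0,"spin":0,"fingers":255}
  ]
}}

```text
time: 3.9
ee_pos: [0.5557, -0.2456, 0.0256]
eef_rot: [-2.076, -2.358, 0.001]
force: [-2.6, -0.4, 5.4]
opening: 0.0113
gripper_force: 60.6
```

```bash
python3 - <<'E'
from h import *
s,T=st((.554,-.2465,.024))
# refit deck front edge and tray
c=snap('top','top2.png'); im=c['img']
g=cv2.cvtColor(im,cv2.COLOR_RGB2GRAY); hsv=cv2.cvtColor(im,cv2.COLOR_RGB2HSV)
m=((hsv[...,1]<70)&(hsv[...,2]>80)).astype(np.uint8)
pts=[]
for v in range(176,232):
    row=m[v,200:275]; u=200+np.nonzero(row)[0].max()+.5; pts.append(ray(c,u,v,.062)[:2])
pts=np.array(pts)
l=cv2.fitLine(pts.astype(np.float32),cv2.DIST_HUBER,0,.001,.001).ravel();a=np.arctan2(l[1],l[0]);print('edge',l,a,'psi',a+np.pi/2)
r=(pts-l[2:])@np.array([-l[1],l[0]]);print('res',np.abs(r).max(),r.std())
for p in((252.7,169.4),(237.3,236)):print(ray(c,*p,.062)[:2])
k=np.zeros_like(m);k[185:245,292:390]=m[185:245,292:390];k=cv2.morphologyEx(k,cv2.MORPH_OPEN,np.ones((13,13)))
q=max(cv2.findContours(k,0,1)[0],key=cv2.contourArea);P=np.array([ray(c,*p,.022)[:2] for p in cv2.boxPoints(cv2.minAreaRect(q))]);print(P.mean(0))
E
```

```text
t 3.9 p [ 0.5557 -0.2456  0.0256] yawx 1.6977 zt [-0. -0. -1.] F [-2.58 -0.41  5.43] M [0.01 0.53 0.12] op 0.0113 gf 60.6
tool delta [-0.0007 -0.0018  0.0016]
edge [ 0.96506816 -0.26199886  0.5778419   0.10907004] -0.26509282 psi 1.3057035
res 0.0021945458298852616 0.0008737228848944603
[0.66917247 0.08402148]
[0.48002491 0.13175278]
[ 0.53993929 -0.12736292]
```

>>> {"api": "apply_moves", "payload": {
  "commands": [
    {"dx":0,"dy":0,"dz":-0.0005,"spin":0.08,"fingers":255},
    {"dx":0,"dy":0,"dz":0,"spin":0.1,"fingers":255},
    {"dx":0,"dy":0,"dz":0,"spin":0.1,"fingers":255},
    {"dx":0,"dy":0,"dz":0,"spin":0.1,"fingers":255},
    {"dx":0,"dy":0,"dz":0,"spin":0.015,"fingers":255}
  ]
}}

```text
time: 4.37
ee_pos: [0.5555, -0.2437, 0.0256]
eef_rot: [-2.499, -1.901, 0.0]
force: [-2.2, 2.9, 2.1]
opening: 0.0111
gripper_force: 60.3
```

```bash
sed -i 's/^M=.*/M=np.array([.5738,.109]); PSI=1.303/' h.py; cat >> h.py <<'E'
def bay(off=.119):
    s,T=st(); d=np.array([np.cos(PSI),np.sin(PSI)]);n=np.array([-d[1],d[0]])
    y=np.arctan2(T[1,0],T[0,0]); r=s['ee_pos'][:2]-M; h=np.array([np.cos(y),np.sin(y)]); o=r+off*h
    no=o+.075*h
    F=s['force'][:2]
    print('BAY tcp',(r@d).round(4),(r@n).round(4),'nose',(no@d).round(4),(no@n).round(4),'dyaw',round(y-PSI,4),'Fx,Fy bay',(F@d).round(2),(F@n).round(2))
    return s,T,d,n
E
python3 - <<'E'
from h import *
s,T,d,n=bay()
g=M-.225*d; st((*g,.0255))
E
```

```text
t 4.37 p [ 0.5555 -0.2437  0.0256] yawx 1.3006 zt [-0.001  0.001 -1.   ] F [-2.17  2.85  2.13] M [0.6  0.44 0.29] op 0.0111 gf 60.3
BAY tcp -0.345 -0.0757 nose -0.151 -0.0761 dyaw -0.0024 Fx,Fy bay 2.18 2.85
t 4.37 p [ 0.5555 -0.2437  0.0256] yawx 1.3006 zt [-0.001  0.001 -1.   ] F [-2.17  2.85  2.13] M [0.6  0.44 0.29] op 0.0111 gf 60.3
tool delta [ 0.1198 -0.076   0.0004]
```

>>> {"api": "apply_moves", "payload": {
  "commands": [
    {"dx":0.012,"dy":-0.008,"dz":0,"spin":0,"fingers":255},
    {"dx":0.024,"dy":-0.015,"dz":0,"spin":0,"fingers":255},
    {"dx":0.024,"dy":-0.015,"dz":0,"spin":0,"fingers":255},
    {"dx":0.024,"dy":-0.015,"dz":0,"spin":0,"fingers":255},
    {"dx":0.024,"dy":-0.015,"dz":0,"spin":0,"fingers":255}
  ]
}}

```text
time: 4.78
ee_pos: [0.5184, -0.1223, 0.0257]
eef_rot: [2.497, 1.905, 0.001]
force: [1.5, -1.5, -1.5]
opening: 0.0109
gripper_force: 59.7
```

>>> {"api": "apply_moves", "payload": {
  "commands": [
    {"dx":0.012,"dy":-0.008,"dz":0,"spin":0,"fingers":255},
    {"dx":0,"dy":0,"dz":0,"spin":0,"fingers":255},
    {"dx":0,"dy":0,"dz":0,"spin":0,"fingers":255}
  ]
}}

```text
time: 5.03
ee_pos: [0.5141, -0.108, 0.0257]
eef_rot: [-2.494, -1.909, -0.0]
force: [-0.8, 1.0, -0.2]
opening: 0.0111
gripper_force: 59.9
```

```bash
python3 - <<'E'
from h import *
bay()
c=snap('top','top3.png');cv2.imwrite('pics/crop3.png',cv2.resize(c['img'][140:280,150:360,::-1],None,fx=3.5,fy=3.5,interpolation=cv2.INTER_CUBIC))
E
```

```text
t 5.03 p [ 0.5141 -0.108   0.0257] yawx 1.3067 zt [-0.     0.001 -1.   ] F [-0.84  0.99 -0.16] M [0.36 0.16 0.17] op 0.0111 gf 59.9
BAY tcp -0.2251 0.0001 nose -0.0311 0.0008 dyaw 0.0037 Fx,Fy bay 0.74 1.07
```

View pics/crop3.png

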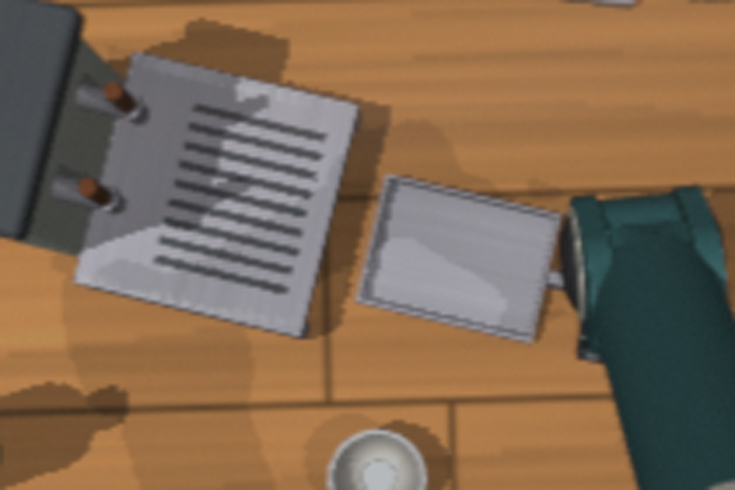

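The crop shows the tray square to the mouth: its nose edge, (390,178)–(360,300), is parallel to the deck edge, (357,103)–(303,335). I'll enter the mouth, then feel the way in.

>>> {"api": "apply_moves", "payload": {
  "commands": [
    {"dx":0.008,"dy":0,"dz":0,"spin":0.003,"fingers":255},
    {"dx":0.012,"dy":0,"dz":0,"spin":0,"fingers":255},
    {"dx":0.012,"dy":0,"dz":0,"spin":0,"fingers":255},
    {"dx":0.012,"dy":0,"dz":0,"spin":0,"fingers":255},
    {"dx":0.006,"dy":0,"dz":0,"spin":0,"fingers":255}
  ]
}}

```text
time: 5.5
ee_pos: [0.5286, -0.0592, 0.0256]
eef_rot: [-2.5, -1.902, -0.002]
force: [-0.5, -1.5, 0.9]
opening: 0.0115
gripper_force: 60.0
```

>>> {"api": "apply_moves", "payload": {
  "commands": [
    {"dx":0.003,"dy":0,"dz":0,"spin":0,"fingers":255},
    {"dx":0.003,"dy":0,"dz":0,"spin":0,"fingers":255},
    {"dx":0.002,"dy":0,"dz":0,"spin":0,"fingers":255},
    {"dx":0,"dy":0,"dz":0,"spin":0,"fingers":255}
  ]
}}

```text
time: 5.83
ee_pos: [0.53, -0.0532, 0.0257]
eef_rot: [-2.501, -1.901, -0.0]
force: [0.3, -0.7, -1.9]
opening: 0.011
gripper_force: 59.6
```

```bash
python3 - <<'E'
from h import *
bay()
E
```

```text
t 5.83 p [ 0.53   -0.0532  0.0257] yawx 1.2998 zt [ 0.  0. -1.] F [ 0.25 -0.7  -1.88] M [ 0.02 -0.03  0.02] op 0.011 gf 59.6
BAY tcp -0.168 -0.0007 nose 0.026 -0.0013 dyaw -0.0032 Fx,Fy bay -0.61 -0.43
```

>>> {"api": "apply_moves", "payload": {
  "commands": [
    {"dx":0.001,"dy":0,"dz":0,"spin":0,"fingers":255},
    {"dx":0.001,"dy":0,"dz":0,"spin":0,"fingers":255},
    {"dx":0.001,"dy":0,"dz":0,"spin":0,"fingers":255},
    {"dx":0.001,"dy":0,"dz":0,"spin":0,"fingers":255},
    {"dx":0,"dy":0,"dz":0,"spin":0,"fingers":255}
  ]
}}

```text
time: 6.25
ee_pos: [0.531, -0.0496, 0.0257]
eef_rot: [-2.501, -1.901, -0.0]
force: [-0.2, -0.5, -2.7]
opening: 0.011
gripper_force: 59.6
```

```bash
python3 - <<'E'
from h import *
bay()
E
```

```text
t 6.25 p [ 0.531  -0.0496  0.0257] yawx 1.2997 zt [ 0.  0. -1.] F [-0.24 -0.49 -2.69] M [-0.22  0.08 -0.05] op 0.011 gf 59.6
BAY tcp -0.1642 -0.0007 nose 0.0298 -0.0013 dyaw -0.0033 Fx,Fy bay -0.54 0.1
```

>>> {"api": "apply_moves", "payload": {
  "commands": [
    {"dx":0.001,"dy":0,"dz":0.0005,"spin":0,"fingers":255},
    {"dx":0.001,"dy":0,"dz":0,"spin":0,"fingers":255},
    {"dx":0.001,"dy":0,"dz":0,"spin":0,"fingers":255},
    {"dx":0.001,"dy":0,"dz":0,"spin":0,"fingers":255},
    {"dx":0,"dy":0,"dz":0,"spin":0,"fingers":255}
  ]
}}

```text
time: 6.67
ee_pos: [0.5323, -0.0465, 0.0257]
eef_rot: [2.501, 1.9, -0.0]
force: [-1.4, -4.9, 4.4]
opening: 0.0111
gripper_force: 60.6
```

```bash
python3 - <<'E'
from h import *
bay()
E
```

```text
t 6.67 p [ 0.5323 -0.0465  0.0257] yawx 1.2993 zt [ 0.    -0.001 -1.   ] F [-1.4  -4.86  4.44] M [-0.85  0.41  0.04] op 0.0111 gf 60.6
BAY tcp -0.161 -0.0011 nose 0.033 -0.0018 dyaw -0.0037 Fx,Fy bay -5.06 0.07
```

>>> {"api": "apply_moves", "payload": {
  "commands": [
    {"dx":0,"dy":0,"dz":-0.0004,"spin":0,"fingers":255},
    {"dx":0.001,"dy":0,"dz":0,"spin":0,"fingers":255},
    {"dx":0.001,"dy":0,"dz":0,"spin":0,"fingers":255},
    {"dx":0,"dy":0,"dz":0,"spin":0,"fingers":255}
  ]
}}

```text
time: 7.0
ee_pos: [0.5328, -0.0436, 0.0257]
eef_rot: [-2.501, -1.901, -0.001]
force: [0.3, -2.5, 0.9]
opening: 0.0112
gripper_force: 60.0
```

```bash
python3 - <<'E'
from h import *
bay()
E
```

```text
t 7.0 p [ 0.5328 -0.0436  0.0257] yawx 1.3 zt [ 0.  0. -1.] F [ 0.29 -2.53  0.94] M [-0.52  0.08 -0.06] op 0.0112 gf 60.0
BAY tcp -0.158 -0.0008 nose 0.036 -0.0014 dyaw -0.003 Fx,Fy bay -2.36 -0.94
```

>>> {"api": "apply_moves", "payload": {
  "commands": [
    {"dx":0.001,"dy":0,"dz":0,"spin":0,"fingers":255},
    {"dx":0.001,"dy":0,"dz":0,"spin":0,"fingers":255},
    {"dx":0.001,"dy":0,"dz":0,"spin":0,"fingers":255},
    {"dx":0,"dy":0,"dz":0,"spin":0,"fingers":255}
  ]
}}

```text
time: 7.33
ee_pos: [0.5335, -0.0407, 0.0257]
eef_rot: [-2.501, -1.901, -0.001]
force: [-0.6, -1.5, 0.6]
opening: 0.011
gripper_force: 60.0
```

```bash
python3 - <<'E'
from h import *
bay()
E
```

```text
t 7.33 p [ 0.5335 -0.0407  0.0257] yawx 1.3 zt [ 0.  0. -1.] F [-0.55 -1.5   0.57] M [-0.54  0.11 -0.07] op 0.011 gf 60.0
BAY tcp -0.155 -0.0008 nose 0.039 -0.0014 dyaw -0.003 Fx,Fy bay -1.59 0.14
```

>>> {"api": "apply_moves", "payload": {
  "commands": [
    {"dx":0.001,"dy":0,"dz":0,"spin":0,"fingers":255},
    {"dx":0.001,"dy":0,"dz":0,"spin":0,"fingers":255},
    {"dx":0.001,"dy":0,"dz":0,"spin":0,"fingers":255},
    {"dx":0,"dy":0,"dz":0,"spin":0,"fingers":255}
  ]
}}

```text
time: 7.67
ee_pos: [0.5343, -0.0378, 0.0257]
eef_rot: [-2.501, -1.901, -0.0]
force: [-1.0, -2.6, 0.2]
opening: 0.0109
gripper_force: 60.1
```

```bash
python3 - <<'E'
from h import *
bay()
E
```

```text
t 7.67 p [ 0.5343 -0.0378  0.0257] yawx 1.3 zt [ 0.  0. -1.] F [-0.98 -2.61  0.23] M [-0.49  0.11 -0.07] op 0.0109 gf 60.1
BAY tcp -0.152 -0.0007 nose 0.042 -0.0013 dyaw -0.003 Fx,Fy bay -2.78 0.25
```

>>> {"api": "apply_moves", "payload": {
  "commands": [
    {"dx":0.001,"dy":0,"dz":0,"spin":0,"fingers":255},
    {"dx":0.001,"dy":0,"dz":0,"spin":0,"fingers":255},
    {"dx":0.001,"dy":0,"dz":0,"spin":0,"fingers":255},
    {"dx":0.001,"dy":0,"dz":0,"spin":0,"fingers":255},
    {"dx":0,"dy":0,"dz":0,"spin":0,"fingers":255}
  ]
}}

```text
time: 8.08
ee_pos: [0.5353, -0.0339, 0.0256]
eef_rot: [-2.501, -1.901, -0.0]
force: [-1.2, -2.2, 1.4]
opening: 0.0107
gripper_force: 60.1
```

```bash
python3 - <<'E'
from h import *
bay()
E
```

```text
t 8.08 p [ 0.5353 -0.0339  0.0256] yawx 1.3001 zt [ 0.  0. -1.] F [-1.21 -2.19  1.44] M [-0.53  0.19 -0.02] op 0.0107 gf 60.1
BAY tcp -0.148 -0.0007 nose 0.046 -0.0013 dyaw -0.0029 Fx,Fy bay -2.43 0.59
```

>>> {"api": "apply_moves", "payload": {
  "commands": [
    {"dx":0.0015,"dy":0,"dz":0,"spin":0,"fingers":255},
    {"dx":0.0015,"dy":0,"dz":0,"spin":0,"fingers":255},
    {"dx":0.0015,"dy":0,"dz":0,"spin":0,"fingers":255},
    {"dx":0.0015,"dy":0,"dz":0,"spin":0,"fingers":255},
    {"dx":0,"dy":0,"dz":0,"spin":0,"fingers":255}
  ]
}}

```text
time: 8.5
ee_pos: [0.537, -0.0279, 0.0257]
eef_rot: [-2.501, -1.901, -0.001]
force: [-1.0, -1.7, 1.5]
opening: 0.0113
gripper_force: 60.1
```

```bash
python3 - <<'E'
from h import *
bay()
c=snap('top','top4.png');cv2.imwrite('pics/crop4.png',cv2.resize(c['img'][140:280,150:360,::-1],None,fx=3.5,fy=3.5,interpolation=cv2.INTER_CUBIC))
E
```

```text
t 8.5 p [ 0.537  -0.0279  0.0257] yawx 1.3002 zt [ 0.  0. -1.] F [-1.03 -1.69  1.49] M [-0.43  0.11 -0.04] op 0.0113 gf 60.1
BAY tcp -0.1417 -0.0008 nose 0.0523 -0.0013 dyaw -0.0028 Fx,Fy bay -1.9 0.54
```

View pics/crop4.png

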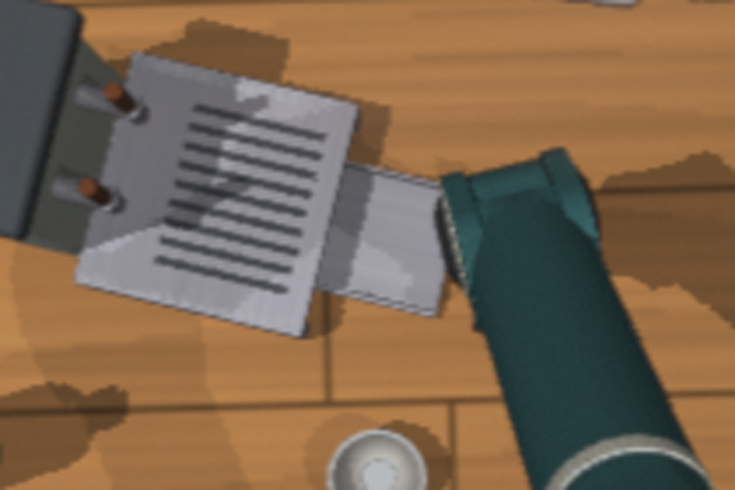

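The crop shows the tray under the deck edge, straight, with its tail right at about (440,250). It's past the funnel and the forces are low, so I'll continue in.

>>> {"api": "apply_moves", "payload": {
  "commands": [
    {"dx":0.002,"dy":0,"dz":0,"spin":0,"fingers":255},
    {"dx":0.002,"dy":0,"dz":0,"spin":0,"fingers":255},
    {"dx":0.002,"dy":0,"dz":0,"spin":0,"fingers":255},
    {"dx":0.002,"dy":0,"dz":0,"spin":0,"fingers":255},
    {"dx":0,"dy":0,"dz":0,"spin":0,"fingers":255}
  ]
}}

```text
time: 8.97
ee_pos: [0.5392, -0.02, 0.0257]
eef_rot: [-2.5, -1.902, -0.001]
force: [0.3, -1.5, 0.3]
opening: 0.0107
gripper_force: 60.0
```

```bash
python3 - <<'E'
from h import *
bay()
E
```

```text
t 8.97 p [ 0.5392 -0.02    0.0257] yawx 1.3004 zt [ 0.     0.001 -1.   ] F [ 0.33 -1.5   0.3 ] M [-0.39  0.11  0.01] op 0.0107 gf 60.0
BAY tcp -0.1336 -0.0008 nose 0.0604 -0.0013 dyaw -0.0026 Fx,Fy bay -1.36 -0.71
```

>>> {"api": "apply_moves", "payload": {
  "commands": [
    {"dx":0.002,"dy":0,"dz":0,"spin":0,"fingers":255},
    {"dx":0.002,"dy":0,"dz":0,"spin":0,"fingers":255},
    {"dx":0.002,"dy":0,"dz":0,"spin":0,"fingers":255},
    {"dx":0.002,"dy":0,"dz":0,"spin":0,"fingers":255},
    {"dx":0.002,"dy":0,"dz":0,"spin":0,"fingers":255}
  ]
}}

```text
time: 9.38
ee_pos: [0.5417, -0.011, 0.0257]
eef_rot: [2.501, 1.901, -0.0]
force: [-1.2, -4.1, 1.7]
opening: 0.0113
gripper_force: 60.1
```

```bash
python3 - <<'E'
from h import *
bay()
E
```

```text
t 9.38 p [ 0.5417 -0.011   0.0257] yawx 1.2998 zt [-0. -0. -1.] F [-1.24 -4.15  1.68] M [-0.71  0.19 -0.  ] op 0.0113 gf 60.1
BAY tcp -0.1243 -0.0008 nose 0.0697 -0.0015 dyaw -0.0032 Fx,Fy bay -4.33 0.1
```

>>> {"api": "apply_moves", "payload": {
  "commands": [
    {"dx":0.002,"dy":0,"dz":0,"spin":0,"fingers":255},
    {"dx":0.002,"dy":0,"dz":0,"spin":0,"fingers":255},
    {"dx":0.002,"dy":0,"dz":0,"spin":0,"fingers":255},
    {"dx":0,"dy":0,"dz":0,"spin":0,"fingers":255}
  ]
}}

```text
time: 9.72
ee_pos: [0.5435, -0.0046, 0.0257]
eef_rot: [-2.5, -1.901, -0.001]
force: [-0.8, -1.6, 1.1]
opening: 0.0111
gripper_force: 60.1
```

```bash
python3 - <<'E'
from h import *
bay()
E
```

```text
t 9.72 p [ 0.5435 -0.0046  0.0257] yawx 1.3003 zt [ 0.     0.001 -1.   ] F [-0.76 -1.6   1.07] M [-0.42  0.13 -0.07] op 0.0111 gf 60.1
BAY tcp -0.1175 -0.0008 nose 0.0765 -0.0013 dyaw -0.0027 Fx,Fy bay -1.74 0.31
```

Moving forces of about 4 N are just sliding drag, so I'll continue.

>>> {"api": "apply_moves", "payload": {
  "commands": [
    {"dx":0.002,"dy":0,"dz":0,"spin":0,"fingers":255},
    {"dx":0.002,"dy":0,"dz":0,"spin":0,"fingers":255},
    {"dx":0.002,"dy":0,"dz":0,"spin":0,"fingers":255},
    {"dx":0.002,"dy":0,"dz":0,"spin":0,"fingers":255},
    {"dx":0.002,"dy":0,"dz":0,"spin":0,"fingers":255}
  ]
}}

```text
time: 10.13
ee_pos: [0.546, 0.0044, 0.0257]
eef_rot: [2.501, 1.901, -0.0]
force: [-0.8, -3.6, 1.1]
opening: 0.0111
gripper_force: 60.2
```

>>> {"api": "apply_moves", "payload": {
  "commands": [
    {"dx":0.002,"dy":0,"dz":0,"spin":0,"fingers":255},
    {"dx":0.002,"dy":0,"dz":0,"spin":0,"fingers":255},
    {"dx":0.002,"dy":0,"dz":0,"spin":0,"fingers":255},
    {"dx":0,"dy":0,"dz":0,"spin":0,"fingers":255}
  ]
}}

```text
time: 10.47
ee_pos: [0.5478, 0.0109, 0.0256]
eef_rot: [-2.5, -1.902, -0.001]
force: [-0.2, -2.4, 1.1]
opening: 0.0107
gripper_force: 60.1
```

```bash
python3 - <<'E'
from h import *
bay()
E
```

```text
t 10.47 p [0.5478 0.0109 0.0256] yawx 1.3004 zt [ 0.     0.001 -1.   ] F [-0.18 -2.43  1.1 ] M [-0.39  0.1  -0.03] op 0.0107 gf 60.1
BAY tcp -0.1015 -0.0009 nose 0.0925 -0.0014 dyaw -0.0026 Fx,Fy bay -2.39 -0.47
```

>>> {"api": "apply_moves", "payload": {
  "commands": [
    {"dx":0.002,"dy":0,"dz":0,"spin":0,"fingers":255},
    {"dx":0.002,"dy":0,"dz":0,"spin":0,"fingers":255},
    {"dx":0.002,"dy":0,"dz":0,"spin":0,"fingers":255},
    {"dx":0.002,"dy":0,"dz":0,"spin":0,"fingers":255},
    {"dx":0.002,"dy":0,"dz":0,"spin":0,"fingers":255}
  ]
}}

```text
time: 10.88
ee_pos: [0.5503, 0.0198, 0.0257]
eef_rot: [2.501, 1.901, -0.0]
force: [-1.2, -2.6, 2.1]
opening: 0.011
gripper_force: 60.2
```

>>> {"api": "apply_moves", "payload": {
  "commands": [
    {"dx":0.002,"dy":0,"dz":0,"spin":0,"fingers":255},
    {"dx":0.002,"dy":0,"dz":0,"spin":0,"fingers":255},
    {"dx":0.002,"dy":0,"dz":0,"spin":0,"fingers":255},
    {"dx":0,"dy":0,"dz":0,"spin":0,"fingers":255}
  ]
}}

```text
time: 11.22
ee_pos: [0.5521, 0.0263, 0.0257]
eef_rot: [-2.5, -1.901, -0.001]
force: [-0.6, -2.1, 1.0]
opening: 0.011
gripper_force: 60.1
```

```bash
python3 - <<'E'
from h import *
bay()
E
```

```text
t 11.22 p [0.5521 0.0263 0.0257] yawx 1.3003 zt [ 0.     0.001 -1.   ] F [-0.65 -2.11  1.03] M [-0.41  0.18  0.01] op 0.011 gf 60.1
BAY tcp -0.0855 -0.0009 nose 0.1085 -0.0014 dyaw -0.0027 Fx,Fy bay -2.21 0.06
```

>>> {"api": "apply_moves", "payload": {
  "commands": [
    {"dx":0.002,"dy":0,"dz":0,"spin":0,"fingers":255},
    {"dx":0.002,"dy":0,"dz":0,"spin":0,"fingers":255},
    {"dx":0.002,"dy":0,"dz":0,"spin":0,"fingers":255},
    {"dx":0.002,"dy":0,"dz":0,"spin":0,"fingers":255},
    {"dx":0.002,"dy":0,"dz":0,"spin":0,"fingers":255}
  ]
}}

```text
time: 11.63
ee_pos: [0.5546, 0.0352, 0.0257]
eef_rot: [2.501, 1.901, -0.0]
force: [-1.0, -3.9, 2.4]
opening: 0.0113
gripper_force: 60.2
```

>>> {"api": "apply_moves", "payload": {
  "commands": [
    {"dx":0.002,"dy":0,"dz":0,"spin":0,"fingers":255},
    {"dx":0.002,"dy":0,"dz":0,"spin":0,"fingers":255},
    {"dx":0.002,"dy":0,"dz":0,"spin":0,"fingers":255},
    {"dx":0.002,"dy":0,"dz":0,"spin":0,"fingers":255},
    {"dx":0,"dy":0,"dz":0,"spin":0,"fingers":255}
  ]
}}

```text
time: 12.05
ee_pos: [0.5569, 0.0436, 0.0257]
eef_rot: [-2.5, -1.902, -0.001]
force: [-0.1, -1.9, 1.2]
opening: 0.0112
gripper_force: 60.2
```

```bash
python3 - <<'E'
from h import *
bay()
E
```

```text
t 12.05 p [0.5569 0.0436 0.0257] yawx 1.3003 zt [ 0.     0.001 -1.   ] F [-0.14 -1.94  1.18] M [-0.48  0.15 -0.07] op 0.0112 gf 60.2
BAY tcp -0.0675 -0.001 nose 0.1265 -0.0015 dyaw -0.0027 Fx,Fy bay -1.9 -0.38
```

>>> {"api": "apply_moves", "payload": {
  "commands": [
    {"dx":0.0015,"dy":0,"dz":0,"spin":0,"fingers":255},
    {"dx":0.0015,"dy":0,"dz":0,"spin":0,"fingers":255},
    {"dx":0.0015,"dy":0,"dz":0,"spin":0,"fingers":255},
    {"dx":0.0015,"dy":0,"dz":0,"spin":0,"fingers":255},
    {"dx":0,"dy":0,"dz":0,"spin":0,"fingers":255}
  ]
}}

```text
time: 12.47
ee_pos: [0.5584, 0.0491, 0.0257]
eef_rot: [-2.501, -1.901, -0.001]
force: [-1.4, -2.7, 1.4]
opening: 0.0111
gripper_force: 60.2
```

>>> {"api": "apply_moves", "payload": {
  "commands": [
    {"dx":0.001,"dy":0,"dz":0,"spin":0,"fingers":255},
    {"dx":0.001,"dy":0,"dz":0,"spin":0,"fingers":255},
    {"dx":0.001,"dy":0,"dz":0,"spin":0,"fingers":255},
    {"dx":0,"dy":0,"dz":0,"spin":0,"fingers":255}
  ]
}}

```text
time: 12.8
ee_pos: [0.5592, 0.0518, 0.0257]
eef_rot: [-2.501, -1.901, -0.001]
force: [-0.7, -3.3, 1.4]
opening: 0.0109
gripper_force: 60.2
```

```bash
python3 - <<'E'
from h import *
bay()
E
```

```text
t 12.8 p [0.5592 0.0518 0.0257] yawx 1.2999 zt [ 0.  0. -1.] F [-0.66 -3.34  1.41] M [-0.67  0.24  0.  ] op 0.0109 gf 60.2
BAY tcp -0.0591 -0.0011 nose 0.1349 -0.0017 dyaw -0.0031 Fx,Fy bay -3.4 -0.24
```

>>> {"api": "apply_moves", "payload": {
  "commands": [
    {"dx":0.001,"dy":0,"dz":0,"spin":0,"fingers":255},
    {"dx":0.001,"dy":0,"dz":0,"spin":0,"fingers":255},
    {"dx":0.001,"dy":0,"dz":0,"spin":0,"fingers":255},
    {"dx":0,"dy":0,"dz":0,"spin":0,"fingers":255}
  ]
}}

```text
time: 13.13
ee_pos: [0.56, 0.0547, 0.0257]
eef_rot: [-2.501, -1.901, -0.001]
force: [-1.2, -3.0, 2.1]
opening: 0.0112
gripper_force: 60.2
```

```bash
python3 - <<'E'
from h import *
bay()
E
```

```text
t 13.13 p [0.56   0.0547 0.0257] yawx 1.3 zt [ 0.  0. -1.] F [-1.17 -3.03  2.11] M [-0.64  0.24 -0.  ] op 0.0112 gf 60.2
BAY tcp -0.056 -0.0011 nose 0.138 -0.0017 dyaw -0.003 Fx,Fy bay -3.23 0.33
```

>>> {"api": "apply_moves", "payload": {
  "commands": [
    {"dx":0.0005,"dy":0,"dz":0,"spin":0,"fingers":255},
    {"dx":0.0005,"dy":0,"dz":0,"spin":0,"fingers":255},
    {"dx":0.0005,"dy":0,"dz":0,"spin":0,"fingers":255},
    {"dx":0.0005,"dy":0,"dz":0,"spin":0,"fingers":255},
    {"dx":0,"dy":0,"dz":0,"spin":0,"fingers":255}
  ]
}}

```text
time: 13.55
ee_pos: [0.5605, 0.0564, 0.0256]
eef_rot: [-2.501, -1.901, -0.0]
force: [-0.6, -3.3, 3.3]
opening: 0.0111
gripper_force: 60.3
```

```bash
python3 - <<'E'
from h import *
bay()
E
```

```text
t 13.55 p [0.5605 0.0564 0.0256] yawx 1.2997 zt [ 0.  0. -1.] F [-0.57 -3.32  3.26] M [-0.77  0.24 -0.  ] op 0.0111 gf 60.3
BAY tcp -0.0543 -0.0011 nose 0.1397 -0.0017 dyaw -0.0033 Fx,Fy bay -3.35 -0.33
```

>>> {"api": "apply_moves", "payload": {
  "commands": [
    {"dx":0.0005,"dy":0,"dz":0,"spin":0,"fingers":255},
    {"dx":0.0005,"dy":0,"dz":0,"spin":0,"fingers":255},
    {"dx":0.0005,"dy":0,"dz":0,"spin":0,"fingers":255},
    {"dx":0.0005,"dy":0,"dz":0,"spin":0,"fingers":255},
    {"dx":0,"dy":0,"dz":0,"spin":0,"fingers":255}
  ]
}}

```text
time: 13.97
ee_pos: [0.561, 0.0584, 0.0257]
eef_rot: [-2.501, -1.901, -0.0]
force: [-1.0, -3.5, 1.7]
opening: 0.0109
gripper_force: 60.3
```

```bash
python3 - <<'E'
from h import *
bay()
E
```

```text
t 13.97 p [0.561  0.0584 0.0257] yawx 1.2998 zt [ 0.  0. -1.] F [-1.01 -3.51  1.74] M [-0.8   0.22 -0.02] op 0.0109 gf 60.3
BAY tcp -0.0522 -0.0011 nose 0.1418 -0.0017 dyaw -0.0032 Fx,Fy bay -3.66 0.05
```

>>> {"api": "apply_moves", "payload": {
  "commands": [
    {"dx":0.0005,"dy":0,"dz":0,"spin":0,"fingers":255},
    {"dx":0.0005,"dy":0,"dz":0,"spin":0,"fingers":255},
    {"dx":0.0005,"dy":0,"dz":0,"spin":0,"fingers":255},
    {"dx":0.0005,"dy":0,"dz":0,"spin":0,"fingers":255},
    {"dx":0.0005,"dy":0,"dz":0,"spin":0,"fingers":255}
  ]
}}

```text
time: 14.38
ee_pos: [0.5617, 0.0606, 0.0257]
eef_rot: [2.501, 1.901, -0.0]
force: [-2.1, -4.1, 2.6]
opening: 0.0114
gripper_force: 60.3
```

```bash
python3 - <<'E'
from h import *
bay()
E
```

```text
t 14.38 p [0.5617 0.0606 0.0257] yawx 1.2997 zt [-0. -0. -1.] F [-2.09 -4.1   2.62] M [-0.91  0.24  0.05] op 0.0114 gf 60.3
BAY tcp -0.0499 -0.0011 nose 0.1441 -0.0017 dyaw -0.0033 Fx,Fy bay -4.51 0.93
```

>>> {"api": "apply_moves", "payload": {
  "commands": [
    {"dx":0.0005,"dy":0,"dz":0,"spin":0,"fingers":255},
    {"dx":0.0005,"dy":0,"dz":0,"spin":0,"fingers":255},
    {"dx":0.0005,"dy":0,"dz":0,"spin":0,"fingers":255},
    {"dx":0.0005,"dy":0,"dz":0,"spin":0,"fingers":255},
    {"dx":0,"dy":0,"dz":0,"spin":0,"fingers":255}
  ]
}}

```text
time: 14.8
ee_pos: [0.5622, 0.0627, 0.0257]
eef_rot: [-2.501, -1.901, -0.0]
force: [-1.2, -4.3, 2.6]
opening: 0.0111
gripper_force: 60.4
```

```bash
python3 - <<'E'
from h import *
bay()
E
```

```text
t 14.8 p [0.5622 0.0627 0.0257] yawx 1.2999 zt [ 0.  0. -1.] F [-1.19 -4.27  2.65] M [-0.82  0.23 -0.02] op 0.0111 gf 60.4
BAY tcp -0.0477 -0.0011 nose 0.1463 -0.0017 dyaw -0.0031 Fx,Fy bay -4.43 0.02
```

>>> {"api": "apply_moves", "payload": {
  "commands": [
    {"dx":0.0005,"dy":0,"dz":0,"spin":0,"fingers":255},
    {"dx":0.0005,"dy":0,"dz":0,"spin":0,"fingers":255},
    {"dx":0.0005,"dy":0,"dz":0,"spin":0,"fingers":255},
    {"dx":0.0005,"dy":0,"dz":0,"spin":0,"fingers":255},
    {"dx":0,"dy":0,"dz":0,"spin":0,"fingers":255}
  ]
}}

```text
time: 15.22
ee_pos: [0.5627, 0.0646, 0.0256]
eef_rot: [-2.501, -1.901, -0.0]
force: [-1.1, -4.2, 2.0]
opening: 0.0107
gripper_force: 60.4
```

```bash
python3 - <<'E'
from h import *
bay()
E
```

```text
t 15.22 p [0.5627 0.0646 0.0256] yawx 1.2998 zt [ 0.  0. -1.] F [-1.11 -4.25  2.04] M [-0.86  0.19 -0.05] op 0.0107 gf 60.4
BAY tcp -0.0457 -0.0011 nose 0.1483 -0.0017 dyaw -0.0032 Fx,Fy bay -4.39 -0.05
```

>>> {"api": "apply_moves", "payload": {
  "commands": [
    {"dx":0.0005,"dy":0,"dz":0,"spin":0,"fingers":255},
    {"dx":0.0005,"dy":0,"dz":0,"spin":0,"fingers":255},
    {"dx":0.0005,"dy":0,"dz":0,"spin":0,"fingers":255},
    {"dx":0.0005,"dy":0,"dz":0,"spin":0,"fingers":255},
    {"dx":0,"dy":0,"dz":0,"spin":0,"fingers":255}
  ]
}}

```text
time: 15.63
ee_pos: [0.5633, 0.0666, 0.0257]
eef_rot: [-2.501, -1.901, -0.0]
force: [-1.2, -4.4, 3.0]
opening: 0.0114
gripper_force: 60.4
```

```bash
python3 - <<'E'
from h import *
bay()
E
```

```text
t 15.63 p [0.5633 0.0666 0.0257] yawx 1.2998 zt [ 0.  0. -1.] F [-1.25 -4.42  3.  ] M [-0.83  0.2  -0.06] op 0.0114 gf 60.4
BAY tcp -0.0437 -0.0011 nose 0.1503 -0.0017 dyaw -0.0032 Fx,Fy bay -4.59 0.04
```

>>> {"api": "apply_moves", "payload": {
  "commands": [
    {"dx":0.0005,"dy":0,"dz":0,"spin":0,"fingers":255},
    {"dx":0.0005,"dy":0,"dz":0,"spin":0,"fingers":255},
    {"dx":0.0005,"dy":0,"dz":0,"spin":0,"fingers":255},
    {"dx":0,"dy":0,"dz":0,"spin":0,"fingers":255}
  ]
}}

```text
time: 15.97
ee_pos: [0.5637, 0.068, 0.0257]
eef_rot: [-2.501, -1.901, -0.0]
force: [-0.9, -5.1, 2.5]
opening: 0.011
gripper_force: 60.4
```

```bash
python3 - <<'E'
from h import *
bay()
E
```

```text
t 15.97 p [0.5637 0.068  0.0257] yawx 1.2998 zt [ 0.  0. -1.] F [-0.94 -5.05  2.51] M [-0.85  0.23 -0.05] op 0.011 gf 60.4
BAY tcp -0.0422 -0.0011 nose 0.1518 -0.0017 dyaw -0.0032 Fx,Fy bay -5.12 -0.43
```

>>> {"api": "apply_moves", "payload": {
  "commands": [
    {"dx":0.0005,"dy":0,"dz":0,"spin":0,"fingers":255},
    {"dx":0.0005,"dy":0,"dz":0,"spin":0,"fingers":255},
    {"dx":0.0005,"dy":0,"dz":0,"spin":0,"fingers":255},
    {"dx":0,"dy":0,"dz":0,"spin":0,"fingers":255}
  ]
}}

```text
time: 16.3
ee_pos: [0.5641, 0.0694, 0.0257]
eef_rot: [-2.501, -1.901, -0.0]
force: [-0.8, -3.8, 3.6]
opening: 0.0111
gripper_force: 60.4
```

```bash
python3 - <<'E'
from h import *
bay()
E
```

```text
t 16.3 p [0.5641 0.0694 0.0257] yawx 1.2998 zt [ 0.  0. -1.] F [-0.8  -3.81  3.61] M [-0.89  0.26  0.02] op 0.0111 gf 60.4
BAY tcp -0.0407 -0.0011 nose 0.1533 -0.0017 dyaw -0.0032 Fx,Fy bay -3.88 -0.24
```

>>> {"api": "apply_moves", "payload": {
  "commands": [
    {"dx":0.0005,"dy":0,"dz":0,"spin":0,"fingers":255},
    {"dx":0.0005,"dy":0,"dz":0,"spin":0,"fingers":255},
    {"dx":0.0005,"dy":0,"dz":0,"spin":0,"fingers":255},
    {"dx":0,"dy":0,"dz":0,"spin":0,"fingers":255}
  ]
}}

```text
time: 16.63
ee_pos: [0.5645, 0.0709, 0.0257]
eef_rot: [-2.501, -1.901, -0.0]
force: [-1.0, -4.6, 3.1]
opening: 0.0111
gripper_force: 60.4
```

```bash
python3 - <<'E'
from h import *
bay()
E
```

```text
t 16.63 p [0.5645 0.0709 0.0257] yawx 1.2998 zt [ 0.  0. -1.] F [-0.99 -4.6   3.15] M [-0.93  0.25 -0.03] op 0.0111 gf 60.4
BAY tcp -0.0392 -0.0011 nose 0.1548 -0.0017 dyaw -0.0032 Fx,Fy bay -4.69 -0.27
```

>>> {"api": "apply_moves", "payload": {
  "commands": [
    {"dx":0.0005,"dy":0,"dz":0,"spin":0,"fingers":255},
    {"dx":0.0005,"dy":0,"dz":0,"spin":0,"fingers":255},
    {"dx":0.0005,"dy":0,"dz":0,"spin":0,"fingers":255},
    {"dx":0,"dy":0,"dz":0,"spin":0,"fingers":255}
  ]
}}

```text
time: 16.97
ee_pos: [0.5649, 0.0723, 0.0257]
eef_rot: [-2.501, -1.901, -0.0]
force: [-0.8, -4.7, 2.4]
opening: 0.0114
gripper_force: 60.4
```

>>> {"api": "apply_moves", "payload": {
  "commands": [
    {"dx":0.0005,"dy":0,"dz":0,"spin":0,"fingers":255},
    {"dx":0.0005,"dy":0,"dz":0,"spin":0,"fingers":255},
    {"dx":0.0005,"dy":0,"dz":0,"spin":0,"fingers":255},
    {"dx":0,"dy":0,"dz":0,"spin":0,"fingers":255}
  ]
}}

```text
time: 17.3
ee_pos: [0.565, 0.0727, 0.0257]
eef_rot: [2.501, 1.9, -0.002]
force: [-1.5, -5.8, 4.6]
opening: 0.0113
gripper_force: 60.6
```

The advance stalled (0.4 mm of 1.5 mm), so I'll hold and read.

>>> {"api": "apply_moves", "payload": {
  "commands": [
    {"dx":0,"dy":0,"dz":0,"spin":0,"fingers":255},
    {"dx":0,"dy":0,"dz":0,"spin":0,"fingers":255}
  ]
}}

```text
time: 17.47
ee_pos: [0.565, 0.0727, 0.0257]
eef_rot: [2.501, 1.9, -0.002]
force: [-2.8, -6.4, 4.9]
opening: 0.0112
gripper_force: 60.6
```

```bash
python3 - <<'E'
from h import *
bay()
c=snap('top','top5.png');cv2.imwrite('pics/crop5.png',cv2.resize(c['img'][140:280,150:360,::-1],None,fx=3.5,fy=3.5,interpolation=cv2.INTER_CUBIC))
E
```

```text
t 17.47 p [0.565  0.0727 0.0257] yawx 1.2993 zt [-0.001 -0.001 -1.   ] F [-2.82 -6.44  4.88] M [-1.24  0.41  0.06] op 0.0112 gf 60.6
BAY tcp -0.0373 -0.0011 nose 0.1567 -0.0019 dyaw -0.0037 Fx,Fy bay -6.95 1.02
```

>>> {"api": "apply_moves", "payload": {
  "commands": [
    {"dx":0.0005,"dy":0,"dz":0,"spin":0,"fingers":255},
    {"dx":0.0005,"dy":0,"dz":0,"spin":0,"fingers":255},
    {"dx":0,"dy":0,"dz":0,"spin":0,"fingers":255},
    {"dx":0,"dy":0,"dz":0,"spin":0,"fingers":255}
  ]
}}

```text
time: 17.85
ee_pos: [0.5653, 0.0736, 0.0257]
eef_rot: [2.501, 1.9, -0.002]
force: [-1.2, -6.3, 4.3]
opening: 0.011
gripper_force: 60.6
```

```bash
python3 - <<'E'
from h import *
bay()
E
```

```text
t 17.85 p [0.5653 0.0736 0.0257] yawx 1.2993 zt [-0.001 -0.001 -1.   ] F [-1.22 -6.3   4.34] M [-1.31  0.39  0.05] op 0.011 gf 60.6
BAY tcp -0.0363 -0.0011 nose 0.1577 -0.0019 dyaw -0.0037 Fx,Fy bay -6.4 -0.49
```

Moving again at about 6.5 N steady, so that was the plunger's first touch (nose about 0.1565). The stop should be about 7 mm on.

>>> {"api": "apply_moves", "payload": {
  "commands": [
    {"dx":0.0005,"dy":0,"dz":0,"spin":0,"fingers":255},
    {"dx":0.0005,"dy":0,"dz":0,"spin":0,"fingers":255},
    {"dx":0.0005,"dy":0,"dz":0,"spin":0,"fingers":255},
    {"dx":0,"dy":0,"dz":0,"spin":0,"fingers":255}
  ]
}}

```text
time: 18.18
ee_pos: [0.5657, 0.0751, 0.0257]
eef_rot: [2.501, 1.9, -0.002]
force: [-2.3, -7.0, 3.5]
opening: 0.0114
gripper_force: 60.6
```

>>> {"api": "apply_moves", "payload": {
  "commands": [
    {"dx":0.0005,"dy":0,"dz":0,"spin":0,"fingers":255},
    {"dx":0.0005,"dy":0,"dz":0,"spin":0,"fingers":255},
    {"dx":0.0005,"dy":0,"dz":0,"spin":0,"fingers":255},
    {"dx":0,"dy":0,"dz":0,"spin":0,"fingers":255}
  ]
}}

```text
time: 18.52
ee_pos: [0.5661, 0.0765, 0.0256]
eef_rot: [2.501, 1.9, -0.002]
force: [-1.6, -6.5, 4.7]
opening: 0.0109
gripper_force: 60.7
```

>>> {"api": "apply_moves", "payload": {
  "commands": [
    {"dx":0.0005,"dy":0,"dz":0,"spin":0,"fingers":255},
    {"dx":0.0005,"dy":0,"dz":0,"spin":0,"fingers":255},
    {"dx":0,"dy":0,"dz":0,"spin":0,"fingers":255}
  ]
}}

```text
time: 18.77
ee_pos: [0.5664, 0.0775, 0.0256]
eef_rot: [2.501, 1.9, -0.002]
force: [-2.9, -7.5, 4.1]
opening: 0.0112
gripper_force: 60.7
```

>>> {"api": "apply_moves", "payload": {
  "commands": [
    {"dx":0.0004,"dy":0,"dz":0,"spin":0,"fingers":255},
    {"dx":0.0004,"dy":0,"dz":0,"spin":0,"fingers":255},
    {"dx":0,"dy":0,"dz":0,"spin":0,"fingers":255}
  ]
}}

```text
time: 19.02
ee_pos: [0.5665, 0.0782, 0.0257]
eef_rot: [2.501, 1.9, -0.002]
force: [-2.2, -7.2, 5.2]
opening: 0.0111
gripper_force: 60.7
```

>>> {"api": "apply_moves", "payload": {
  "commands": [
    {"dx":0.0004,"dy":0,"dz":0,"spin":0,"fingers":255},
    {"dx":0.0004,"dy":0,"dz":0,"spin":0,"fingers":255},
    {"dx":0,"dy":0,"dz":0,"spin":0,"fingers":255}
  ]
}}

```text
time: 19.27
ee_pos: [0.5668, 0.079, 0.0256]
eef_rot: [2.501, 1.9, -0.002]
force: [-2.2, -6.4, 4.8]
opening: 0.0113
gripper_force: 60.7
```

>>> {"api": "apply_moves", "payload": {
  "commands": [
    {"dx":0.0004,"dy":0,"dz":0,"spin":0,"fingers":255},
    {"dx":0.0004,"dy":0,"dz":0,"spin":0,"fingers":255},
    {"dx":0,"dy":0,"dz":0,"spin":0,"fingers":255}
  ]
}}

```text
time: 19.52
ee_pos: [0.5669, 0.0793, 0.0256]
eef_rot: [2.501, 1.9, -0.003]
force: [-3.3, -7.1, 4.2]
opening: 0.0111
gripper_force: 60.7
```

>>> {"api": "apply_moves", "payload": {
  "commands": [
    {"dx":0.0004,"dy":0,"dz":0,"spin":0,"fingers":255},
    {"dx":0.0004,"dy":0,"dz":0,"spin":0,"fingers":255},
    {"dx":0,"dy":0,"dz":0,"spin":0,"fingers":255}
  ]
}}

```text
time: 19.77
ee_pos: [0.5669, 0.0793, 0.0257]
eef_rot: [2.501, 1.899, -0.005]
force: [-3.9, -9.8, 6.1]
opening: 0.011
gripper_force: 60.9
```

```bash
python3 - <<'E'
from h import *
bay()
E
```

```text
t 19.77 p [0.5669 0.0793 0.0257] yawx 1.2987 zt [-0.002 -0.003 -1.   ] F [-3.86 -9.8   6.08] M [-1.69  0.54  0.11] op 0.011 gf 60.9
BAY tcp -0.0305 -0.0012 nose 0.1635 -0.002 dyaw -0.0043 Fx,Fy bay -10.47 1.13
```

The tool has stopped dead at 6.8 mm past first touch, with the force rising to 10 N, so the tray is home. I'll ease the load and release.

>>> {"api": "apply_moves", "payload": {
  "commands": [
    {"dx":-0.0004,"dy":0,"dz":-0.0002,"spin":0,"fingers":255},
    {"dx":-0.0002,"dy":0,"dz":0,"spin":0,"fingers":255},
    {"dx":0,"dy":0,"dz":0,"spin":0,"fingers":200},
    {"dx":0,"dy":0,"dz":0,"spin":0,"fingers":150},
    {"dx":0,"dy":0,"dz":0,"spin":0,"fingers":100}
  ]
}}

```text
time: 20.18
ee_pos: [0.5674, 0.0827, 0.0258]
eef_rot: [-2.499, -1.902, -0.003]
force: [-0.0, -0.8, 0.8]
opening: 0.0417
gripper_force: 0.0
```

>>> {"api": "apply_moves", "payload": {
  "commands": [
    {"dx":0,"dy":0,"dz":0,"spin":0,"fingers":80},
    {"dx":0,"dy":0,"dz":0,"spin":0,"fingers":80},
    {"dx":0,"dy":0,"dz":0,"spin":0,"fingers":80},
    {"dx":0,"dy":0,"dz":0,"spin":0,"fingers":80}
  ]
}}

```text
time: 20.52
ee_pos: [0.5673, 0.0812, 0.0258]
eef_rot: [-2.501, -1.901, -0.0]
force: [0.1, 0.6, -0.1]
opening: 0.0586
gripper_force: 0.0
```

```bash
python3 - <<'E'
from h import *
bay()
E
```

```text
t 20.52 p [0.5673 0.0812 0.0258] yawx 1.3 zt [ 0.  0. -1.] F [ 0.09  0.59 -0.14] M [-0.   -0.02 -0.02] op 0.0586 gf 0.0
BAY tcp -0.0285 -0.0011 nose 0.1655 -0.0017 dyaw -0.003 Fx,Fy bay 0.59 0.07
```

>>> {"api": "apply_moves", "payload": {
  "commands": [
    {"dx":0,"dy":0,"dz":-0.01,"spin":0,"fingers":80},
    {"dx":0,"dy":0,"dz":-0.02,"spin":0,"fingers":80},
    {"dx":0,"dy":0,"dz":-0.025,"spin":0,"fingers":80},
    {"dx":0,"dy":0,"dz":-0.025,"spin":0,"fingers":80},
    {"dx":-0.01,"dy":0,"dz":-0.025,"spin":0,"fingers":80}
  ]
}}

```text
time: 20.93
ee_pos: [0.5648, 0.0735, 0.1328]
eef_rot: [-2.498, -1.904, -0.003]
force: [1.1, -0.2, -0.5]
opening: 0.0586
gripper_force: 0.0
```

>>> {"api": "apply_moves", "payload": {
  "commands": [
    {"dx":-0.03,"dy":0,"dz":0,"spin":0,"fingers":80},
    {"dx":-0.03,"dy":0,"dz":0,"spin":0,"fingers":80},
    {"dx":-0.03,"dy":0,"dz":0,"spin":0,"fingers":80},
    {"dx":-0.02,"dy":0,"dz":0,"spin":0,"fingers":80},
    {"dx":0,"dy":0,"dz":0,"spin":0,"fingers":80}
  ]
}}

```text
time: 21.35
ee_pos: [0.5339, -0.0403, 0.1316]
eef_rot: [2.506, 1.891, -0.003]
force: [-0.3, -1.0, 0.0]
opening: 0.059
gripper_force: 0.0
```

```bash
python3 - <<'E'
from h import *
bay()
c=snap('top','top6.png');a=cv2.resize(c['img'][140:240,165:305,::-1],None,fx=4,fy=4,interpolation=cv2.INTER_CUBIC)
cv2.imwrite('pics/crop6.png',a)
E
```

```text
t 21.35 p [ 0.5339 -0.0403  0.1316] yawx 1.2926 zt [-0.001 -0.003 -1.   ] F [-0.29 -0.99  0.03] M [-0.01  0.02 -0.  ] op 0.059 gf 0.0
BAY tcp -0.1545 -0.001 nose 0.0395 -0.0031 dyaw -0.0104 Fx,Fy bay -1.03 0.02
```

View pics/crop6.png

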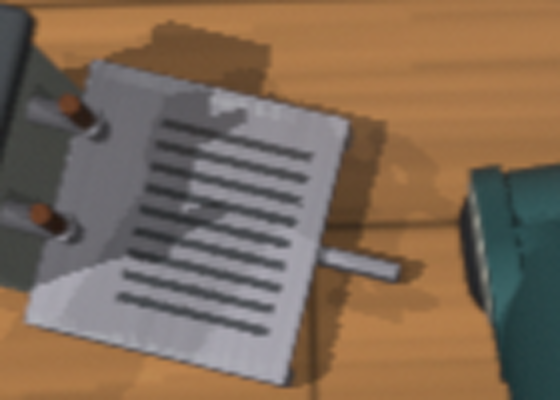

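```bash
python3 - <<'E'
from h import *
c=load('top6.png');d=np.array([np.cos(PSI),np.sin(PSI)])
p=ray(c,165+400/4,140+270/4,.044)[:2]-M;print('nose est',p@d+.22)
bot.hand_in()
E
```

```text
nose est 0.16154227547760647
the job is handed in; nothing more can be done
```

The tray is in the bay against the end stop, judging by feel and the last picture (nose about 162 mm inside the mouth). It is released with the robot clear, and the job was handed in at about 21 s; the verdict was not reported.

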